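# Clip, shoot and release a specimen slide

## Task

On the small inverted scope, swing the spring clip round its pivot screw onto the edge of the glass slide so that it pushes the slide fully home against the end stop and, once you let go, keeps it held there with a gentle spring load (about 5 N, never above 9 N). With the clip holding by itself, press the shutter button right down and let it up, then swing the clip well clear of the slide, back near where it was parked, leaving the slide home. Do not touch the slide or its specimen with the robot, and leave the rest of the bench undisturbed.

Things in the scene. Friction and masses are not known exactly. Their poses are not given: they have to be found in the camera images.
- scope: Cream housing 200 (x) x 190 (y) x 56 mm fixed to the bench, with an aluminium stage plate, top 62 mm above the bench. Origin at the centre of its underside on the bench, z up; turned about z from start to start. Two rails 5 mm high guide the slide along x with about 1.5 mm play a side.
- slide_home (a point): Point on the stage plate where the slide's origin is when fully home (scope frame 35, 0, 62 mm); axes as the scope.
- end_stop: Dark bar 8 x 92 x 6 mm across the +x end of the slide bed, fixed on the scope; its face to the slide is at scope x = 60 mm. Origin on the stage plate above the scope's origin. Once the clip is let go, the slide must press on it with 2.5 to 7.5 N; above 9 N at any time chips the glass. The pivot's friction alone holds up to about 6.4 N.
- slide: Glass slide 50 (x) x 76 (y) x 5 mm, about 80 g, loose on the stage plate; in its middle a black mount 25 mm across, its top 13 mm above the plate. Origin at the centre of its underside. It starts 5 to 12 mm short of home and slides with well under 1 N along scope +x. When home, its near edge (-x side) is at scope x = 10 mm.
- clip_pivot (a point): Pivot screw of the clip, a vertical axis at scope (5, 55) mm; this point is 72 mm above the bench. Under the lever a springy blade (6 N m/rad about the pivot) carries a nose pin 10 mm across, 55 mm from the pivot, that bears on the slide's near edge. The blade is bent by hand: the nose stands up to 0.1 rad ahead of or behind the lever, different each time.
- clip (a joint): Angle of the clip lever, rad, 0 to 1.9, starting at 0 to 0.3. At 0 it points along scope -x (parked); growing turns it counter-clockwise from above; at 1.571 it points along scope -y, across the slide's near edge. With the slide home the nose begins to bear somewhere from 1.47 to 1.67, to be felt. Stiff pivot, 0.35 N m friction both ways: it stays where left.
- post_top (a point): Centre of the top of the thumb post, a steel post 12 mm across on the lever, 60 mm from the pivot; top 122 mm, foot 82 mm above the bench. It moves with the lever. About 6 N sideways at the post moves the lever; once the slide is home this rises by about 0.9 N for each 1 N that the nose presses on the slide (about 1.7 N per mm of post travel).
- shutter_top (a point): Centre of the top of the round grey shutter button, 26 mm across, on a flat cream pad (80 x 60 x 12 mm, fixed on the bench beside the scope, left or right of it). The top is 34 mm above the bench.
- shutter (a joint): Travel of the shutter button, m: 0 up, 0.006 fully down (about 4 N there); springs back up by itself.
- mount_a: Bystander: a spare specimen mount, black disc 25 mm across and 15 mm high, standing on the scope's deck (30 g); origin at its underside.
- mount_b: Bystander: another such mount, standing on the bench.
- tray: Bystander: white open tray with four compartments, 90 x 90 x 22 mm, fixed to the bench; origin at its underside.
- dish: Bystander: white bowl 90 mm across, 25 mm high.
- driver: Bystander: screwdriver 160 mm long, lying on the bench.
- suspension: Bystander: white bottle 56 mm across, 130 mm high.
- etchant: Bystander: brown jar 60 mm across, 100 mm high.
Not all that is in view belongs to the job. What is meant by the slide is not blue or purple, and is the larger of those in its own colour.

How it is judged:
On the way, in this order (a step that is already met when the one before it is completed fails the run):
1. the slide is home and the clip, let go by the robot, holds it against the end stop with 2.5 to 7.5 N (contact force between slide and end_stop between 2.5 and 7.5 N and value of joint clip above 1.3 rad and contact force between the fingers and anything else below 0.1 N and x of slide in the frame of slide_home between -0.002 and 0.002 m and y of slide in the frame of slide_home between -0.004 and 0.004 m and angle between the x axis of slide and the x axis of slide_home, either way round below 0.04 rad and angle between slide's own z axis and vertical below 0.05 rad), for 0.3 s.
2. the shutter is pressed right down while the clip alone holds the slide (value of joint shutter above 0.0048 m and contact force between slide and end_stop between 2 and 7.5 N and x of slide in the frame of slide_home between -0.002 and 0.002 m and y of slide in the frame of slide_home between -0.004 and 0.004 m and angle between the x axis of slide and the x axis of slide_home, either way round below 0.04 rad and angle between slide's own z axis and vertical below 0.05 rad), for 0.05 s.
At the end, for the whole second after the job is handed in: the clip lever stands below 0.45 rad, clear of the slide; the slide lies still and flat within 2 mm of home along the bed, 4 mm across and 0.04 rad in angle; the shutter button is up (value of joint clip below 0.45 rad and value of joint shutter below 0.0015 m and linear speed of slide below 0.01 m/s and x of slide in the frame of slide_home between -0.002 and 0.002 m and y of slide in the frame of slide_home between -0.004 and 0.004 m and angle between the x axis of slide and the x axis of slide_home, either way round below 0.04 rad and angle between slide's own z axis and vertical below 0.05 rad); the robot touches nothing.
It fails at once if the slide is pressed on the end stop with more than 9 N (contact force between slide and end_stop above 9 N).
It fails at once if the robot touches the slide or its specimen (contact force between any of the fingers, the arm and slide above 0.3 N).
It fails at once if something else on the bench is moved by more than 20 mm (distance of any of mount_a, mount_b, dish, driver, suspension, etchant from where it was at the start of the episode above 0.02 m).
It also fails if it takes over 66 s, if anything falls off the work surface, if the arm or the gripper's body presses on something with over 40 N, if the wrist force passes 120 N, or if a joint passes its speed limit or range.

## Robot

A 7-joint arm with a two-finger parallel gripper is mounted at the origin on the work surface. World frame = base frame: x ahead of the robot, y to its left, z up, the work surface at z = 0. Lengths are in m, angles in rad, forces in N, time in s.
With the tool pointing down it reaches from about 0.425 to 0.925 m from the base axis. Payload 6.8 kg.
Tool frame: the origin (TCP) lies midway between the tips of the shut fingers; the grasp point (between the pads) lies 19 mm behind it; y points along the fingers, z is the direction in which the jaws open and shut, and the axes are right-handed (so a half turn about y gives the same grasp; the last joint's range is limited). The gripper opens to 85 mm and grips with 20 to 120 N. Pads are 22 mm wide; open, the fingers measure 114 mm over their backs; the gripper's body (76 mm by 85 mm) begins 54 mm behind the grasp point. The pads swing forward as they close: fully open they stand 13 mm farther back than shut.
Start: joints at [-1.326, 0.477, 0.022, 1.555, -0.011, 1.109, -0.083], TCP at [0.233, 0.633, 0.231] pointing down, gripper open.
Joint ranges: [-2.96, 2.96], [-0.34, 2.1], [-1.41, 1.46], [0.24, 2.44], [-1.37, 4.51], [0.17, 1.92], [-2.96, 2.96]. Speed limits (rad/s): [2.39, 2.39, 3.14, 3.14, 3.14, 3.14, 3.14].

## Interface

Orientations are given as a rotation vector (axis times angle).
In Python, from bench import r gives the robot as it stands.
- The arm moves only by the tool send_rows, never from a script. Its argument "rows" is text: rows parted by semicolons, each of 6 numbers parted by spaces: the shift along the world's x, y, z in m, then the turn, a rotation vector about the world's x, y, z in rad. A call has 1 to 20 rows; each row shifts and turns the commanded pose from where the row before left it; what a row does not reach is not made up. A row lasts 1/10 s, in which the tool goes at most 50 mm and 8.59 degrees, less where a joint would pass 70% of its speed; a pose out of reach is approached as far as the arm can. A call is refused whole if a number of a shift passes 0.05 or a number of a turn 0.15, either way. A call with a gripper value outside its range is refused whole. "grip" is the finger opening in m, from 0 to 0.0854, set as the call begins (left out, the last holds). The fingers move at their own pace and stop on an object; "grip_force" is the grip in N (left out, the last holds). Time passes only in rows, so rows that do not move let the fingers close. It gives the time, the measured TCP pose, the force and the opening at its end, in the units of the state.
- r.get_obs(): the state, without advancing time (a new reading comes with each control period).
- r.grab_frame(name): name is "side" or "top"; returns a dict with "pixels" (400x640x3 uint8, red, green, blue), "intrinsics" (3x3 intrinsics, pixels), "position" and "orientation" of the camera in the world. Camera axes: x right, y up, looking along -z (the intrinsics and any distortion apply to the point x, -y, -z); pixel columns grow to the right and rows downward; lengths in m; the calibration is good to about 2 mm. A picture is of the moment at which its call begins. There is no depth.
- r.hand_in(): hands the job in, once; it reports no verdict.
The state is a dict: "clock": time; "joints": joint angles; "qvel": joint speeds; "tau": joint torques, N m; "tcp_pos": TCP position; "orientation": TCP orientation; "contact_force": force on the tool from outside, world axes, zero at the start; "moment": the same for the moment, N m; "grip_width": finger opening in m.
Only numpy, scipy, OpenCV 4.12 (cv2) and the standard library are available. Lean on these libraries where they do the work, as an engineer would, in place of code of your own. Each camera call takes 0.05 s, during which the arm holds its last target.

## Working session

There is one attempt and no reset: what is moved stays moved. The work goes in short steps, Python scripts to look and compute and a tool call to move; the robot and the scene stay as the last step left them, time stands still between calls to the robot, and variables do not carry over. Pictures are saved under pics/ and viewed, and the job is handed in when it is done.

Besides the shell and the picture viewer there is one more tool, called after "Emit:" as name(argument=value, ...), one argument or row to a line, values as JSON. send_rows: Moves the arm, as the interface text tells. Its arguments: {"type":"object","properties":{"rows":{"type":"string"},"grip":{"type":"number"},"grip_force":{"type":"number"}},"required":["rows"]}

```bash
mkdir -p pics; ls; cat > h.py <<'E'
import numpy as np,cv2
from bench import r
from scipy.spatial.transform import Rotation as R
E
python3 - <<'E'
from h import *
o=r.get_obs()
for k in o: print(k,np.round(o[k],4))
import pickle
for n in("side","top"):
    f=r.grab_frame(n); pickle.dump(f,open(f"{n}0.pkl","wb"))
    cv2.imwrite(f"pics/{n}0.png",f["pixels"][:,:,::-1]); print(n,f["intrinsics"],f["position"],f["orientation"],[k for k in f])
E
```

```text
pics
clock 0.0
joints [-1.3261  0.4778  0.0223  1.5564 -0.0115  1.1093 -0.0831]
qvel [-0.0012  0.0003 -0.0013 -0.0007  0.0002 -0.0018 -0.0009]
tau [-1.10000e-03 -5.96435e+01  1.60740e+00 -2.81207e+01  1.25000e-02
  9.30000e-03 -0.00000e+00]
tcp_pos [0.233  0.6329 0.2303]
orientation [-1.5548  0.2771 -0.2767]
contact_force [-0.4826  0.5444 -0.0887]
moment [ 0.0337 -0.0009  0.0091]
grip_width 0.0855
side [[366.03974103   0.         315.73648957]
 [  0.         366.03974103 198.7278379 ]
 [  0.           0.           1.        ]] [0.53992215 0.61481827 0.83024902] [ 2.01281641e-03 -1.07118706e+00 -2.92216885e+00] ['pixels', 'intrinsics', 'position', 'orientation']
top [[404.22050723   0.         316.30260636]
 [  0.         404.22050723 197.16336757]
 [  0.           0.           1.        ]] [ 0.45733909 -0.00557219  1.4449765 ] [ 0.06929084 -0.05722733 -1.57305493] ['pixels', 'intrinsics', 'position', 'orientation']
```

View pics/side0.png

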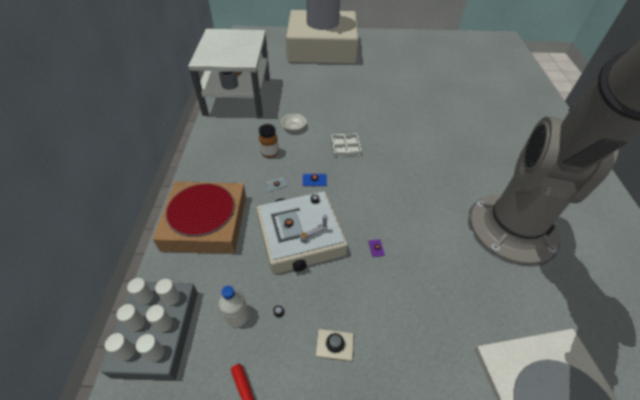

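View pics/top0.png

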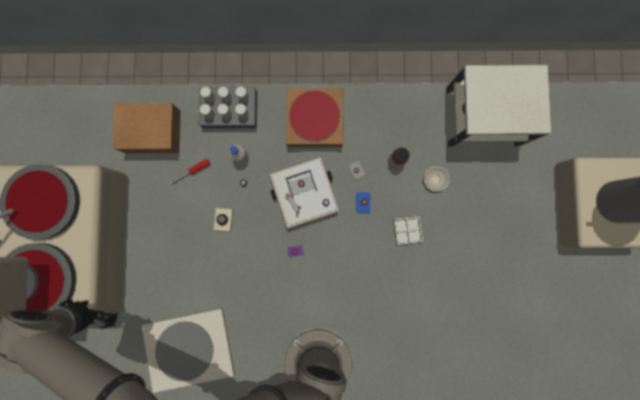

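```bash
python3 - <<'E'
import pickle,cv2,numpy as np
for n,(x0,y0,x1,y1) in dict(side=(240,170,370,285),top=(255,145,350,240)).items():
    p=pickle.load(open(n+"0.pkl","rb"))["pixels"][:,:,::-1]
    c=p[y0:y1,x0:x1]
    cv2.imwrite(f"pics/{n}0c.png",cv2.resize(c,None,fx=6,fy=6,interpolation=cv2.INTER_CUBIC)[:600,:800])
E
```

```text
(no output)
```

View pics/side0c.png

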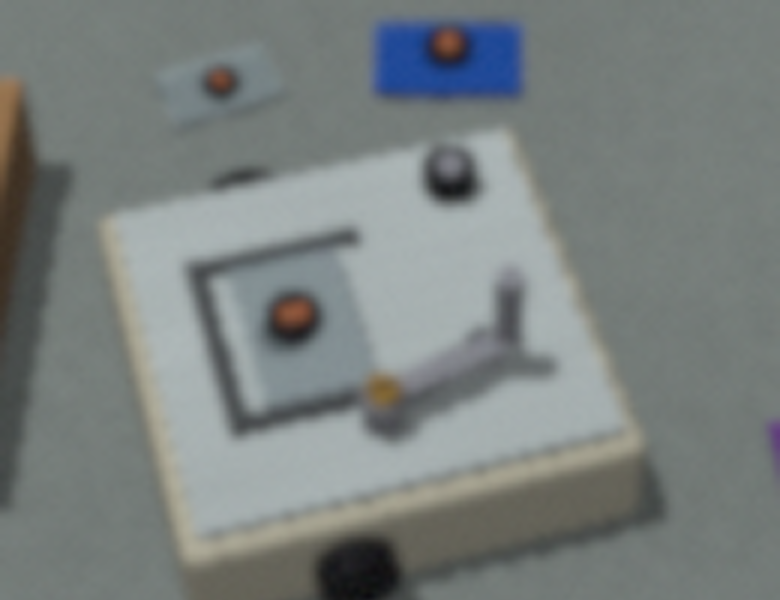

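View pics/top0c.png

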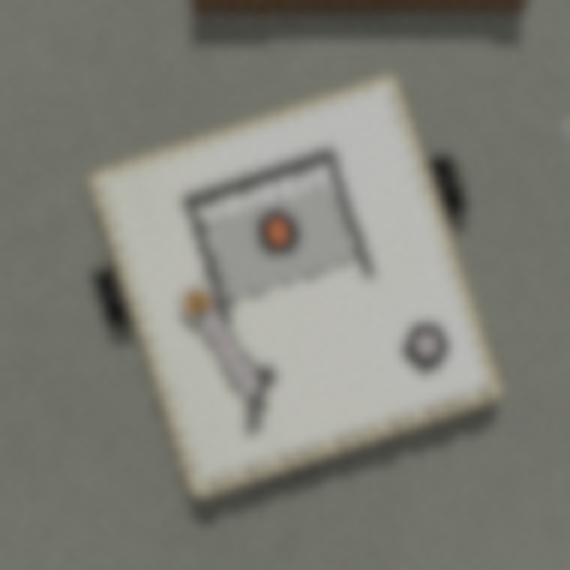

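```bash
cat >> h.py <<'E'
def proj(f,P):
    P=np.atleast_2d(P); Rm=R.from_rotvec(f["orientation"]).as_matrix()
    c=(P-f["position"])@Rm; K=f["intrinsics"]
    return np.c_[K[0,0]*c[:,0]/-c[:,2]+K[0,2], K[1,1]*-c[:,1]/-c[:,2]+K[1,2]]
def ray(f,uv,z):
    uv=np.atleast_2d(uv).astype(float); K=f["intrinsics"]; Rm=R.from_rotvec(f["orientation"]).as_matrix()
    d=np.c_[(uv[:,0]-K[0,2])/K[0,0],-(uv[:,1]-K[1,2])/K[1,1],-np.ones(len(uv))]@Rm.T
    p=np.array(f["position"]); z=np.broadcast_to(z,len(uv))
    return p+d*((z-p[2])/d[:,2])[:,None]
def tri(fs,uvs):
    A=np.zeros((3,3));b=np.zeros(3)
    for f,uv in zip(fs,uvs):
        p=np.array(f["position"]); d=ray(f,uv,0)[0]-p; d/=np.linalg.norm(d)
        M=np.eye(3)-np.outer(d,d); A+=M;b+=M@p
    X=np.linalg.solve(A,b); return X
E
python3 - <<'E'
from h import *
import pickle
T=pickle.load(open("top0.pkl","rb"));S=pickle.load(open("side0.pkl","rb"))
ct=lambda L:np.array(L)/6.+[255,145]-0.42
cs=lambda L:np.array(L)/6.+[240,170]-0.42
ht=ct([(90,178),(395,75),(503,400),(195,500)]); hs=cs([(100,222),(510,128),(645,440),(190,557)])
print(ray(T,ht,.056)[:,:2].round(4).tolist());print(ray(S,hs,.056)[:,:2].round(4).tolist())
print(ray(T,ct([(187,203),(332,152)]),.067)[:,:2].round(4).tolist());print(ray(S,cs([(190,265),(235,432)]),.067)[:,:2].round(4).tolist())
# names: top order: (+x,+y),(+x,-y),(-x,-y),(-x,+y); side order: housing left-top=(+x,-y)?, 
def blob(f,box,cond):
    x0,y0,x1,y1=box; p=f["pixels"].astype(int); h=cv2.cvtColor(f["pixels"],cv2.COLOR_RGB2HSV)
    m=np.zeros(h.shape[:2],bool); m[y0:y1,x0:x1]=cond(h,p)[y0:y1,x0:x1]
    v,u=np.nonzero(m); w=h[v,u,1].astype(float); return (u@w/w.sum(),v@w/w.sum(),len(u))
c=lambda h,p:(h[...,0]>12)&(h[...,0]<28)&(h[...,1]>100)
bt=blob(T,(282,190,293,201),c); bs=blob(S,(298,229,310,242),c); print("pivot",bt,bs,tri([T,S],[bt[:2],bs[:2]]),ray(T,bt[:2],.078),ray(S,bs[:2],.078))
# post tip
print("post", tri([T,S],[ct([(252,425)])[0],cs([(511,275)])[0]]), ray(T,ct([(252,430)]),.122),ray(S,cs([(511,272)]),.122))
E
```

```text
[[0.6497, 0.1667], [0.7091, -0.0098], [0.5206, -0.0709], [0.464, 0.1054]]
[[0.7122, -0.0071], [0.5272, -0.0705], [0.4685, 0.1021], [0.653, 0.1643]]
[[0.6335, 0.1096], [0.6626, 0.0266]]
[[0.667, 0.0246], [0.6391, 0.1112]]
pivot (np.float64(287.34124629080117), np.float64(195.30563798219583), 3) (np.float64(303.57330703484547), np.float64(234.78238001314924), 12) [0.57557883 0.10235519 0.08648195] [[0.57432992 0.10310602 0.078     ]] [[0.57797712 0.0963087  0.078     ]]
post [0.51567471 0.06847033 0.12164347] [[0.50167973 0.06915867 0.122     ]] [[0.52693677 0.0661947  0.122     ]]
```

```bash
cat >> h.py <<'E'
yaw=.322; O=np.array([.588,.0475])
def s2w(x,y): c,s=np.cos(yaw),np.sin(yaw); return O+np.array([c*x-s*y,s*x+c*y])
PV=s2w(.005,.055)
def post(a,r=.06): return PV+r*np.array([np.cos(yaw+np.pi+a),np.sin(yaw+np.pi+a)])
E
python3 - <<'E'
from h import *
import pickle
T=pickle.load(open("top0.pkl","rb"));S=pickle.load(open("side0.pkl","rb"))
print(PV)
for a in(0,.1,.2,.3):
    p=post(a)
    for n,f,o in(("T",T,(255,145)),("S",S,(240,170))):
        print(a,n,((proj(f,[[*p,.082],[*p,.122]])-o+.42)*6).round(0).tolist())
print("tool axes",R.from_rotvec(r.get_obs()["orientation"]).as_matrix().round(3))
for n,(x0,y0,x1,y1) in dict(side=(260,290,380,370),top=(195,165,290,240)).items():
    p={"side":S,"top":T}[n]["pixels"][:,:,::-1]
    cv2.imwrite(f"pics/{n}0s.png",cv2.resize(p[y0:y1,x0:x1],None,fx=6,fy=6,interpolation=cv2.INTER_CUBIC)[:600,:800])
E
```

```text
[0.57533748 0.10125556]
0 T [[233.0, 403.0], [228.0, 399.0]]
0 S [[528.0, 362.0], [532.0, 304.0]]
0.1 T [[243.0, 399.0], [238.0, 395.0]]
0.1 S [[523.0, 351.0], [526.0, 293.0]]
0.2 T [[252.0, 394.0], [248.0, 390.0]]
0.2 S [[517.0, 340.0], [520.0, 282.0]]
0.3 T [[261.0, 388.0], [257.0, 384.0]]
0.3 S [[509.0, 330.0], [512.0, 272.0]]
tool axes [[ 0.938 -0.     0.346]
 [-0.346 -0.002  0.938]
 [ 0.    -1.    -0.002]]
```

View pics/side0s.png

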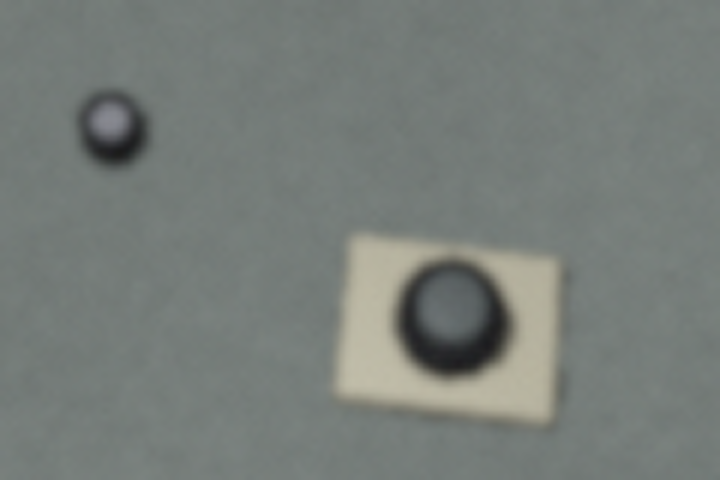

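View pics/top0s.png

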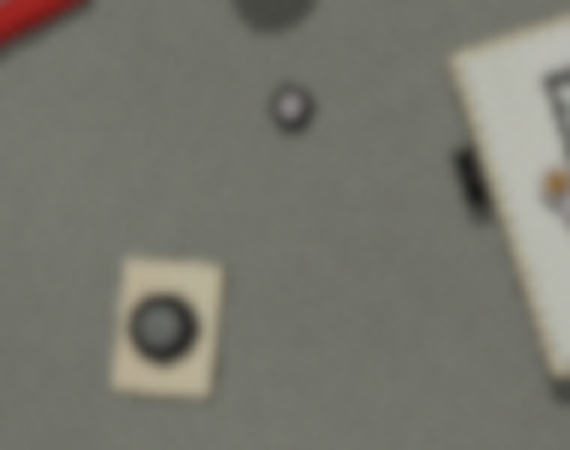

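```bash
python3 - <<'E'
from h import *
import pickle
T=pickle.load(open("top0.pkl","rb"));S=pickle.load(open("side0.pkl","rb"))
s=np.array([453,305])/6+[260,290]-.42; t=np.array([162,326])/6+[195,165]-.42
print("shutter",ray(S,s,.034),ray(T,t,.034))
a=.27
for d in (.045,.030):
  p=post(a); ang=yaw+a-np.pi/2; print(p, np.degrees(ang),"start tool",p-d*np.array([np.cos(ang),np.sin(ang)]))
print(np.arctan2(-.346,.938))
E
```

```text
shutter [[0.49904015 0.33777032 0.034     ]] [[0.49614186 0.33622347 0.034     ]]
[0.5255479  0.06777426] -56.08089852825526 start tool [0.50043692 0.10511644]
[0.5255479  0.06777426] -56.08089852825526 start tool [0.50880725 0.09266904]
-0.3533855666247546
```

Emit:
send_rows(
  rows=".019 -.0377 0 0 0 -.045;.019 -.0377 0 0 0 -.045;.019 -.0377 0 0 0 -.045;.019 -.0377 0 0 0 -.045;.019 -.0377 0 0 0 -.045;.019 -.0377 0 0 0 -.045;.019 -.0377 0 0 0 -.045;.019 -.0377 0 0 0 -.045;.019 -.0377 0 0 0 -.045;.019 -.0377 0 0 0 -.045;.019 -.0377 0 0 0 -.045;.019 -.0377 0 0 0 -.045;.019 -.0377 0 0 0 -.045;.019 -.0377 0 0 0 -.045;0 0 0 0 0 0;0 0 0 0 0 0",
  grip=0,
)

```text
clock: 1.7
tcp_pos: [0.4992, 0.1048, 0.231]
orientation: [-1.431, 0.768, -0.767]
contact_force: [-0.5, 1.0, 0.4]
grip_width: -0.0001
```

Emit:
send_rows(
  rows="0 0 -.03 0 0 0;0 0 -.03 0 0 0;0 0 -.03 0 0 0;0 0 -.03 0 0 0;0 0 -.014 0 0 0;0 0 0 0 0 0;0 0 0 0 0 0",
)

```text
clock: 2.4
tcp_pos: [0.4989, 0.1068, 0.0975]
orientation: [-1.432, 0.765, -0.764]
contact_force: [0.6, 0.2, 0.5]
grip_width: 0.0002
```

```bash
python3 - <<'E'
from h import *
o=r.get_obs(); print(o["tcp_pos"],o["contact_force"],o["joints"].round(2))
ims=[]
for n,(x0,y0,x1,y1) in dict(side=(270,150,390,260),top=(255,145,365,255)).items():
    f=r.grab_frame(n); p=f["pixels"][:,:,::-1]; print(n,(proj(f,o["tcp_pos"])-[x0,y0]+.5)*5)
    ims.append(cv2.resize(p[y0:y1,x0:x1],(0,0),fx=5,fy=5,interpolation=cv2.INTER_CUBIC)[:, :]) 
im=cv2.resize(np.hstack(ims),None,fx=.69,fy=.69); print(im.shape)
cv2.imwrite("pics/a1.png",im)
E
```

```text
[0.49892634 0.10684686 0.09745485] [0.56721449 0.15840578 0.46097595] [-0.61  0.4   0.34  2.08 -0.21  0.69  0.46]
side [[331.61282937 426.0499267 ]]
top [[155.96003133 364.27183611]]
(379, 793, 3)
```

View pics/a1.png

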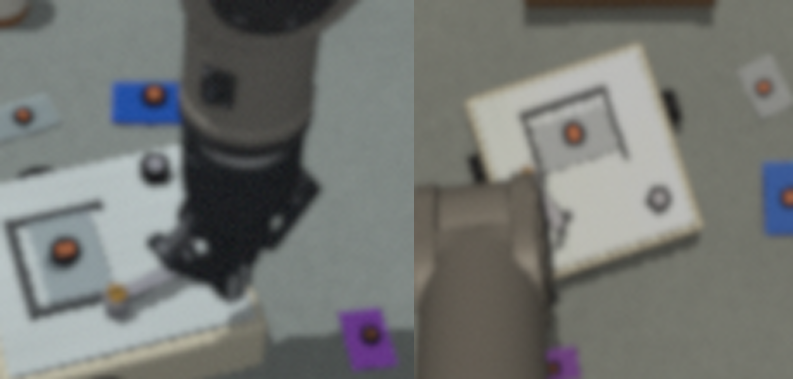

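Emit:
send_rows(
  rows=".0017 -.0025 0 0 0 0;.0017 -.0025 0 0 0 0;.0017 -.0025 0 0 0 0;.0017 -.0025 0 0 0 0;.0017 -.0025 0 0 0 0;.0017 -.0025 0 0 0 0;0 0 0 0 0 0",
)

```text
clock: 3.2
tcp_pos: [0.5097, 0.0901, 0.0973]
orientation: [-1.431, 0.767, -0.767]
contact_force: [-0.7, 0.5, -0.2]
grip_width: -0.0001
```

Emit:
send_rows(
  rows=".0011 -.0016 0 0 0 0;.0011 -.0016 0 0 0 0;.0011 -.0016 0 0 0 0;0 0 0 0 0 0",
)

```text
clock: 3.6
tcp_pos: [0.5129, 0.0856, 0.0973]
orientation: [-1.431, 0.766, -0.767]
contact_force: [0.0, -0.7, 1.3]
grip_width: -0.0001
```

Emit:
send_rows(
  rows=".0011 -.0016 0 0 0 0;.0011 -.0016 0 0 0 0;0 0 0 0 0 0",
)

```text
clock: 3.9
tcp_pos: [0.5151, 0.0824, 0.0973]
orientation: [-1.431, 0.766, -0.767]
contact_force: [0.3, -0.7, 0.3]
grip_width: -0.0001
```

Emit:
send_rows(
  rows=".0011 -.0016 0 0 0 0;.0011 -.0016 0 0 0 0;0 0 0 0 0 0",
)

```text
clock: 4.2
tcp_pos: [0.5162, 0.0805, 0.0972]
orientation: [-1.432, 0.767, -0.763]
contact_force: [-3.2, 3.5, 2.2]
grip_width: -0.0002
```

```bash
cat >> h.py <<'E'
def arc(p,n,da):
    p=np.array(p[:2]); out=[]
    for i in range(n):
        v=p-PV; c,s=np.cos(da),np.sin(da); q=PV+np.array([c*v[0]-s*v[1],s*v[0]+c*v[1]])
        out.append("%.4f %.4f 0 0 0 %.4g"%(*(q-p),da)); p=q
    print(";".join(out)); print(p)
E
python3 -c "
from h import *
arc([.517,.0792],16,.06)"
```

```text
0.0014 -0.0035 0 0 0 0.06;0.0016 -0.0034 0 0 0 0.06;0.0018 -0.0033 0 0 0 0.06;0.0020 -0.0031 0 0 0 0.06;0.0022 -0.0030 0 0 0 0.06;0.0024 -0.0029 0 0 0 0.06;0.0026 -0.0027 0 0 0 0.06;0.0027 -0.0026 0 0 0 0.06;0.0029 -0.0024 0 0 0 0.06;0.0030 -0.0022 0 0 0 0.06;0.0031 -0.0020 0 0 0 0.06;0.0032 -0.0019 0 0 0 0.06;0.0034 -0.0017 0 0 0 0.06;0.0034 -0.0015 0 0 0 0.06;0.0035 -0.0012 0 0 0 0.06;0.0036 -0.0010 0 0 0 0.06
[0.5599475  0.04081669]
```

Emit:
send_rows(
  rows=".0014 -.0035 0 0 0 .06;.0016 -.0034 0 0 0 .06;.0018 -.0033 0 0 0 .06;.0020 -.0031 0 0 0 .06;.0022 -.0030 0 0 0 .06;.0024 -.0029 0 0 0 .06;.0026 -.0027 0 0 0 .06;.0027 -.0026 0 0 0 .06;0 0 0 0 0 0",
)

```text
clock: 5.1
tcp_pos: [0.5322, 0.0547, 0.0969]
orientation: [-1.536, 0.396, -0.39]
contact_force: [-5.0, 0.5, 2.8]
grip_width: 0.0002
```

Emit:
send_rows(
  rows=".0029 -.0024 0 0 0 .06;.0030 -.0022 0 0 0 .06;.0031 -.0020 0 0 0 .06;.0032 -.0019 0 0 0 .06;.0034 -.0017 0 0 0 .06;.0034 -.0015 0 0 0 .06;0 0 0 0 0 0",
)

```text
clock: 5.8
tcp_pos: [0.551, 0.0419, 0.0967]
orientation: [-1.569, 0.115, -0.109]
contact_force: [-4.3, -1.8, 1.5]
grip_width: 0.0001
```

```bash
cat >> h.py <<'E'
def st():
    o=r.get_obs(); p=np.array(o["tcp_pos"]); M=R.from_rotvec(o["orientation"]).as_matrix(); x=M[:2,0]/np.linalg.norm(M[:2,0])
    F=np.array(o["contact_force"]); ty=np.arctan2(x[1],x[0])
    pc=p[:2]+.017*x; v=pc-PV
    # post centre = on line offset 17 along x from tcp, at radius .06
    z=np.array([-x[1],x[0]]); 
    # solve |p+.017x+t z-PV|=.06, post near t=0
    b=v@z; cc=v@v-.0036; D=b*b-cc; t=min([-b+np.sqrt(D),-b-np.sqrt(D)],key=abs) if D>0 else -b
    w=v+t*z; a=(np.arctan2(w[1],w[0])-yaw-np.pi)%(2*np.pi); tang=np.array([np.cos(yaw+a-np.pi/2),np.sin(yaw+a-np.pi/2)])
    print("t",round(o["clock"],2),"tcp",p.round(4),"toolyaw-yaw",round(ty-yaw,3),"r",np.linalg.norm(v).round(4),"off",round(t,4),"a",round(a,4),"Ftan",round(-F[:2]@tang,2),"F",F.round(2))
E
python3 - <<'E'
from h import *
st()
ims=[]
f=r.grab_frame("side");p=f["pixels"][150:290,240:370,::-1]
cv2.imwrite("pics/a2.png",cv2.resize(p,None,fx=4.2,fy=4.2,interpolation=cv2.INTER_CUBIC))
E
```

```text
t 5.8 tcp [0.551  0.0419 0.0967] toolyaw-yaw -0.464 r 0.0622 off 0.0022 a 1.1293 Ftan 4.1 F [-4.35 -1.8   1.5 ]
```

View pics/a2.png

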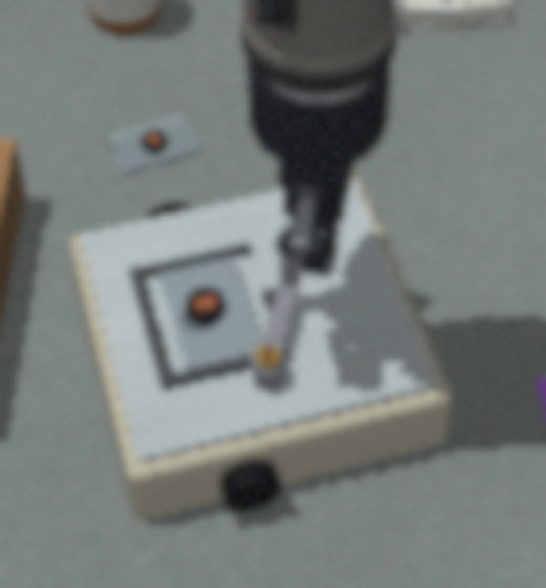

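```bash
python3 - <<'E'
from h import *
print(PV); arc([.5529,.0430],5,.03); arc([.5619,.0401],20,.01)
E
```

```text
[0.57533748 0.10125556]
0.0018 -0.0006 0 0 0 0.03;0.0018 -0.0006 0 0 0 0.03;0.0018 -0.0005 0 0 0 0.03;0.0018 -0.0005 0 0 0 0.03;0.0018 -0.0004 0 0 0 0.03
[0.56185755 0.04030113]
0.0006 -0.0001 0 0 0 0.01;0.0006 -0.0001 0 0 0 0.01;0.0006 -0.0001 0 0 0 0.01;0.0006 -0.0001 0 0 0 0.01;0.0006 -0.0001 0 0 0 0.01;0.0006 -0.0001 0 0 0 0.01;0.0006 -0.0001 0 0 0 0.01;0.0006 -0.0001 0 0 0 0.01;0.0006 -0.0001 0 0 0 0.01;0.0006 -0.0001 0 0 0 0.01;0.0006 -0.0001 0 0 0 0.01;0.0006 -0.0001 0 0 0 0.01;0.0006 -0.0001 0 0 0 0.01;0.0006 -0.0001 0 0 0 0.01;0.0006 -0.0000 0 0 0 0.01;0.0006 -0.0000 0 0 0 0.01;0.0006 -0.0000 0 0 0 0.01;0.0006 -0.0000 0 0 0 0.01;0.0006 -0.0000 0 0 0 0.01;0.0006 -0.0000 0 0 0 0.01
[0.57431759 0.03864942]
```

Emit:
send_rows(
  rows=".0018 -.0007 0 0 0 .03;.0018 -.0006 0 0 0 .03;.0018 -.0006 0 0 0 .03;.0018 -.0005 0 0 0 .03",
)

```text
clock: 6.25
tcp_pos: [0.5576, 0.0392, 0.0966]
orientation: [-1.573, 0.022, -0.014]
contact_force: [-5.9, -2.9, 3.8]
grip_width: 0.0001
```

```bash
python3 -c "
from h import *
st()"
```

```text
t 6.25 tcp [0.5576 0.0392 0.0966] toolyaw-yaw -0.345 r 0.0625 off 0.0025 a 1.2377 Ftan 5.87 F [-5.91 -2.95  3.75]
```

Emit:
send_rows(
  rows=".0012 -.0003 0 0 0 .02;.0012 -.0003 0 0 0 .02;.0012 -.0003 0 0 0 .02;.0012 -.0002 0 0 0 .02",
)

```text
clock: 6.65
tcp_pos: [0.5625, 0.0377, 0.0966]
orientation: [-1.572, -0.041, 0.048]
contact_force: [-7.1, -4.4, 3.5]
grip_width: 0.0002
```

```bash
python3 -c "
from h import *
st()"
```

```text
t 6.65 tcp [0.5625 0.0377 0.0966] toolyaw-yaw -0.266 r 0.0627 off 0.0027 a 1.316 Ftan 7.36 F [-7.08 -4.45  3.47]
```

Emit:
send_rows(
  rows=".0009 -.0002 0 0 0 .015;.0009 -.0002 0 0 0 .015;.0009 -.0002 0 0 0 .015",
)

```text
clock: 6.95
tcp_pos: [0.5653, 0.0371, 0.0966]
orientation: [-1.571, -0.076, 0.083]
contact_force: [-5.9, -3.6, 2.1]
grip_width: -0.0002
```

```bash
python3 -c "
from h import *
st()"
```

```text
t 6.95 tcp [0.5653 0.0371 0.0966] toolyaw-yaw -0.221 r 0.0628 off 0.0028 a 1.3587 Ftan 6.25 F [-5.9  -3.57  2.11]
```

Emit:
send_rows(
  rows=".0009 -.0002 0 0 0 .015;.0009 -.0002 0 0 0 .015;.0006 -.0001 0 0 0 .01",
)

```text
clock: 7.25
tcp_pos: [0.5677, 0.0366, 0.0966]
orientation: [-1.57, -0.107, 0.115]
contact_force: [-5.6, -4.7, 3.5]
grip_width: -0.0002
```

```bash
python3 - <<'E'
from h import *
st()
f=r.grab_frame("side");p=f["pixels"][150:290,240:370,::-1]
st()
cv2.imwrite("pics/a3.png",cv2.resize(p,None,fx=4.2,fy=4.2,interpolation=cv2.INTER_CUBIC))
E
```

```text
t 7.25 tcp [0.5677 0.0366 0.0966] toolyaw-yaw -0.181 r 0.063 off 0.003 a 1.3955 Ftan 6.26 F [-5.64 -4.67  3.52]
t 7.3 tcp [0.5678 0.0366 0.0966] toolyaw-yaw -0.18 r 0.063 off 0.003 a 1.3966 Ftan 6.54 F [-6.19 -2.87  2.7 ]
```

View pics/a3.png

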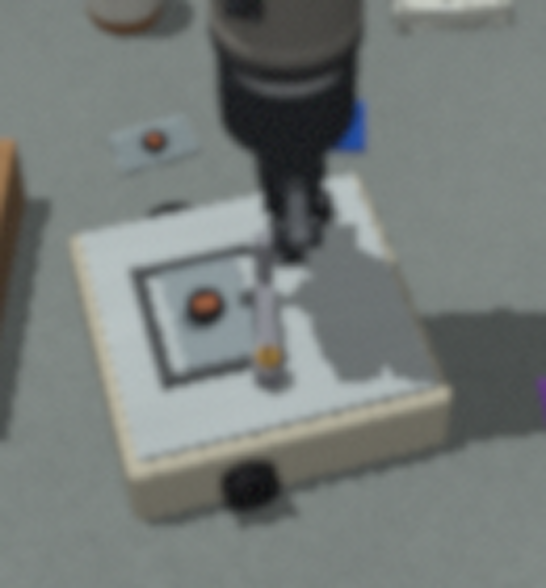

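Emit:
send_rows(
  rows=".0009 -.0001 0 0 0 .015;.0009 -.0001 0 0 0 .015;.0009 -.0001 0 0 0 .015;.0006 -.0001 0 0 0 .01",
)

```text
clock: 7.7
tcp_pos: [0.571, 0.0361, 0.0966]
orientation: [-1.567, -0.15, 0.158]
contact_force: [-6.1, -3.9, 3.7]
grip_width: -0.0
```

```bash
python3 - <<'E'
from h import *
st()
f=r.grab_frame("side");p=f["pixels"][150:290,240:370,::-1]
st()
cv2.imwrite("pics/a4.png",cv2.resize(p,None,fx=4.2,fy=4.2,interpolation=cv2.INTER_CUBIC))
E
```

```text
t 7.7 tcp [0.571  0.0361 0.0966] toolyaw-yaw -0.126 r 0.0631 off 0.0031 a 1.4461 Ftan 6.75 F [-6.1  -3.92  3.66]
t 7.75 tcp [0.5711 0.0361 0.0966] toolyaw-yaw -0.126 r 0.0631 off 0.0031 a 1.4472 Ftan 6.22 F [-5.6  -3.68  2.68]
```

View pics/a4.png

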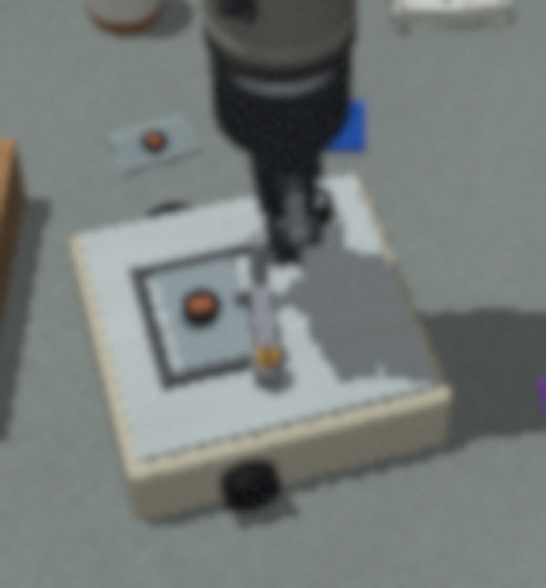

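Emit:
send_rows(
  rows=".0006 0 0 0 0 .01;.0006 -.0001 0 0 0 .01;.0006 0 0 0 0 .01",
)

```text
clock: 8.05
tcp_pos: [0.5728, 0.0359, 0.0966]
orientation: [-1.565, -0.173, 0.181]
contact_force: [-5.4, -3.2, 3.0]
grip_width: 0.0002
```

```bash
cat > look.py <<'E'
from h import *
import sys
st()
f=r.grab_frame("side");p=f["pixels"][205:250,262:310,::-1]
st()
h=cv2.cvtColor(f["pixels"],cv2.COLOR_RGB2HSV).astype(int); m=((h[...,0]<14)&(h[...,1]>110)); m[:215]=0;m[232:]=0;m[:,:278]=0;m[:,297:]=0
v,u=np.nonzero(m); w=h[v,u,1]; print("dot",len(u),u@w/w.sum(),v@w/w.sum())
cv2.imwrite(sys.argv[1],cv2.resize(p,None,fx=12,fy=12,interpolation=cv2.INTER_CUBIC))
E
python3 look.py pics/b1.png
```

```text
t 8.05 tcp [0.5728 0.0359 0.0966] toolyaw-yaw -0.096 r 0.0632 off 0.0032 a 1.4726 Ftan 5.97 F [-5.4  -3.19  2.95]
t 8.1 tcp [0.5729 0.0358 0.0966] toolyaw-yaw -0.096 r 0.0632 off 0.0032 a 1.4749 Ftan 6.27 F [-5.39 -4.51  2.84]
dot 19 286.86947949526814 222.39668769716087
```

View pics/b1.png

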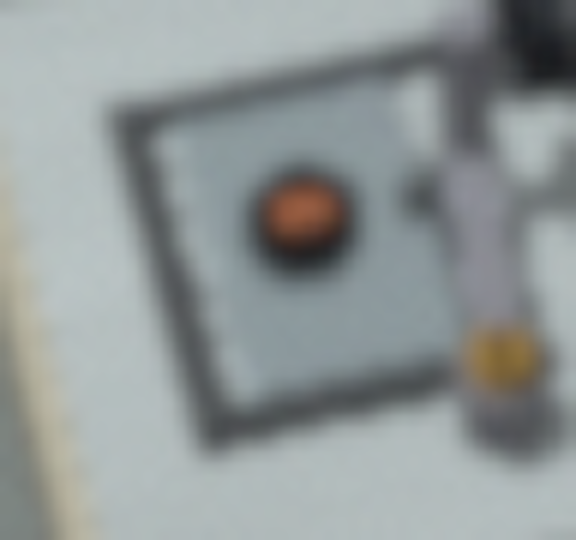

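Emit:
send_rows(
  rows=".0006 -.0001 0 0 0 .01;.0006 0 0 0 0 .01;.0006 0 0 0 0 .01",
)

```text
clock: 8.4
tcp_pos: [0.5747, 0.0357, 0.0966]
orientation: [-1.563, -0.197, 0.205]
contact_force: [-5.9, -4.7, 2.7]
grip_width: 0.0002
```

```bash
python3 look.py pics/b2.png
```

```text
t 8.4 tcp [0.5747 0.0357 0.0966] toolyaw-yaw -0.066 r 0.0632 off 0.0032 a 1.5006 Ftan 6.85 F [-5.86 -4.72  2.72]
t 8.45 tcp [0.5748 0.0357 0.0966] toolyaw-yaw -0.066 r 0.0633 off 0.0033 a 1.5026 Ftan 6.56 F [-5.66 -4.35  2.34]
dot 21 286.1212553495007 222.4725392296719
```

View pics/b2.png

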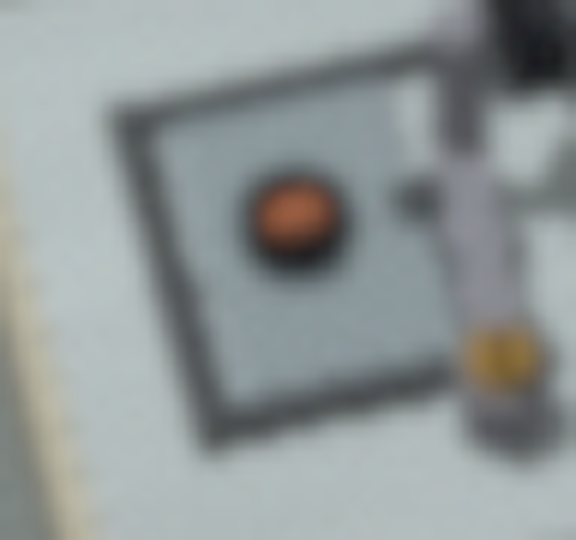

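Emit:
send_rows(
  rows=".0005 0 0 0 0 .008;.0005 0 0 0 0 .008",
)

```text
clock: 8.65
tcp_pos: [0.5757, 0.0357, 0.0966]
orientation: [-1.562, -0.209, 0.217]
contact_force: [-5.5, -3.7, 3.1]
grip_width: 0.0003
```

```bash
python3 look.py pics/b3.png
```

```text
t 8.65 tcp [0.5757 0.0357 0.0966] toolyaw-yaw -0.05 r 0.0633 off 0.0033 a 1.5161 Ftan 6.27 F [-5.49 -3.7   3.08]
t 8.7 tcp [0.5758 0.0357 0.0966] toolyaw-yaw -0.05 r 0.0633 off 0.0033 a 1.5174 Ftan 6.28 F [-5.49 -3.69  3.44]
dot 20 285.9737532808399 222.5005624296963
```

Emit:
send_rows(
  rows=".0005 0 0 0 0 .008;.0005 0 0 0 0 .008",
)

```text
clock: 8.9
tcp_pos: [0.5767, 0.0357, 0.0966]
orientation: [-1.561, -0.222, 0.23]
contact_force: [-5.5, -4.2, 3.3]
grip_width: -0.0003
```

```bash
python3 look.py pics/b4.png
```

```text
t 8.9 tcp [0.5767 0.0357 0.0966] toolyaw-yaw -0.034 r 0.0633 off 0.0033 a 1.5312 Ftan 6.41 F [-5.45 -4.21  3.34]
t 8.95 tcp [0.5768 0.0356 0.0967] toolyaw-yaw -0.034 r 0.0633 off 0.0033 a 1.533 Ftan 6.56 F [-5.72 -3.84  2.3 ]
dot 21 285.48624508753124 222.60521614862452
```

Emit:
send_rows(
  rows=".0005 0 0 0 0 .008;.0005 0 0 0 0 .008",
)

```text
clock: 9.15
tcp_pos: [0.5777, 0.0356, 0.0966]
orientation: [-1.56, -0.235, 0.242]
contact_force: [-6.1, -4.1, 2.9]
grip_width: 0.0001
```

```bash
python3 look.py pics/b5.png
```

```text
t 9.15 tcp [0.5777 0.0356 0.0966] toolyaw-yaw -0.018 r 0.0634 off 0.0034 a 1.5461 Ftan 7.02 F [-6.09 -4.09  2.91]
t 9.2 tcp [0.5777 0.0356 0.0966] toolyaw-yaw -0.018 r 0.0634 off 0.0034 a 1.5466 Ftan 6.02 F [-5.25 -3.43  3.55]
dot 21 285.3777937995674 222.56272530641672
```

Emit:
send_rows(
  rows=".0004 0 0 0 0 .006;.0004 0 0 0 0 .006",
)

```text
clock: 9.4
tcp_pos: [0.5783, 0.0355, 0.0966]
orientation: [-1.559, -0.243, 0.252]
contact_force: [-6.6, -4.5, 3.6]
grip_width: 0.0001
```

```bash
python3 look.py pics/b6.png
```

```text
t 9.4 tcp [0.5783 0.0355 0.0966] toolyaw-yaw -0.006 r 0.0634 off 0.0034 a 1.5544 Ftan 7.63 F [-6.59 -4.47  3.56]
t 9.45 tcp [0.5783 0.0355 0.0966] toolyaw-yaw -0.006 r 0.0634 off 0.0034 a 1.5554 Ftan 6.74 F [-5.81 -3.99  3.7 ]
dot 21 285.3660968660969 222.56695156695156
```

Emit:
send_rows(
  rows=".0006 0 0 0 0 .008;.0006 0 0 0 0 .008",
)

```text
clock: 9.65
tcp_pos: [0.5793, 0.0355, 0.0966]
orientation: [-1.557, -0.256, 0.265]
contact_force: [-7.8, -4.3, 3.8]
grip_width: -0.0003
```

```bash
python3 look.py pics/b7.png
```

```text
t 9.65 tcp [0.5793 0.0355 0.0966] toolyaw-yaw 0.01 r 0.0634 off 0.0034 a 1.5687 Ftan 8.74 F [-7.8  -4.25  3.84]
t 9.7 tcp [0.5793 0.0355 0.0966] toolyaw-yaw 0.01 r 0.0634 off 0.0034 a 1.5693 Ftan 8.18 F [-7.13 -4.48  4.16]
dot 21 285.17929292929296 222.6991341991342
```

Emit:
send_rows(
  rows=".0006 0 0 0 0 .006;.0006 0 0 0 0 .006",
)

```text
clock: 9.9
tcp_pos: [0.5801, 0.0355, 0.0965]
orientation: [-1.556, -0.264, 0.275]
contact_force: [-8.6, -4.4, 5.7]
grip_width: 0.0003
```

```bash
python3 look.py pics/b8.png
```

```text
t 9.9 tcp [0.5801 0.0355 0.0965] toolyaw-yaw 0.022 r 0.0635 off 0.0035 a 1.5813 Ftan 9.56 F [-8.59 -4.42  5.68]
t 9.95 tcp [0.5802 0.0356 0.0966] toolyaw-yaw 0.022 r 0.0635 off 0.0035 a 1.583 Ftan 9.75 F [-8.77 -4.47  5.64]
dot 21 285.3435714285714 222.58285714285714
```

Emit:
send_rows(
  rows=".0006 0 0 0 0 .006;.0005 0 0 0 0 .005;0 0 0 0 0 0",
)

```text
clock: 10.25
tcp_pos: [0.5809, 0.0355, 0.0965]
orientation: [-1.554, -0.272, 0.284]
contact_force: [-9.2, -4.4, 5.2]
grip_width: 0.0005
```

```bash
python3 look.py pics/b9.png
```

```text
t 10.25 tcp [0.5809 0.0355 0.0965] toolyaw-yaw 0.033 r 0.0636 off 0.0036 a 1.5928 Ftan 10.12 F [-9.17 -4.41  5.24]
t 10.3 tcp [0.5809 0.0356 0.0965] toolyaw-yaw 0.032 r 0.0636 off 0.0036 a 1.5942 Ftan 10.68 F [-9.59 -4.89  6.07]
dot 20 285.112691875702 222.68962935230252
```

View pics/b9.png

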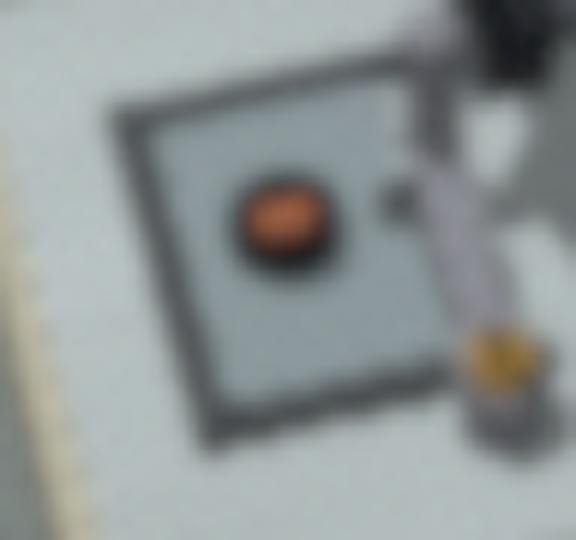

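Emit:
send_rows(
  rows="-.002 -.0007 0 0 0 0;-.004 -.0013 0 0 0 0;-.006 -.002 0 0 0 0;-.008 -.0027 0 0 0 0;-.008 -.0027 0 0 0 0;-.008 -.0027 0 0 0 0;0 0 0 0 0 0;0 0 0 0 0 0;0 0 0 0 0 0;0 0 0 0 0 0;0 0 0 0 0 0",
)

```text
clock: 11.4
tcp_pos: [0.5484, 0.0261, 0.0973]
orientation: [-1.553, -0.28, 0.28]
contact_force: [-0.1, -0.2, 0.4]
grip_width: -0.0003
```

```bash
python3 look.py pics/b10.png
```

```text
t 11.4 tcp [0.5484 0.0261 0.0973] toolyaw-yaw 0.034 r 0.0701 off 0.0119 a 0.9927 Ftan 0.07 F [-0.13 -0.21  0.44]
t 11.45 tcp [0.5483 0.026  0.0973] toolyaw-yaw 0.034 r 0.0702 off 0.012 a 0.9914 Ftan -0.48 F [ 0.5   0.02 -0.25]
dot 20 285.14838467317804 222.70097670924116
```

View pics/b10.png

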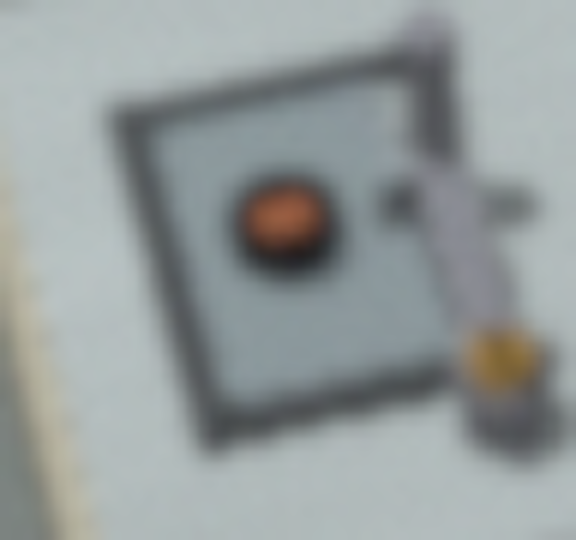

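Emit:
send_rows(
  rows="0 0 .04 0 0 0;0 0 .04 0 0 0;-.0051 .0311 0 0 0 0;-.0051 .0311 0 0 0 0;-.0051 .0311 0 0 0 0;-.0051 .0311 0 0 0 0;-.0051 .0311 0 0 0 0;-.0051 .0311 0 0 0 0;-.0051 .0311 0 0 0 0;-.0051 .0311 0 0 0 0;-.0051 .0311 0 0 0 0;-.0051 .0311 0 0 0 0;0 0 -.03 0 0 0;0 0 -.03 0 0 0;0 0 -.03 0 0 0;0 0 -.03 0 0 0;0 0 -.01 0 0 0;0 0 0 0 0 0;0 0 0 0 0 0",
)

```text
clock: 13.35
tcp_pos: [0.4978, 0.3375, 0.0484]
orientation: [-1.552, -0.28, 0.278]
contact_force: [-0.4, 0.5, 1.4]
grip_width: -0.0001
```

```bash
python3 - <<'E'
from h import *
o=r.get_obs(); print(o["tcp_pos"],o["contact_force"],o["joints"].round(2))
f=r.grab_frame("side"); p=f["pixels"][180:380,240:400,::-1]
cv2.imwrite("pics/c1.png",cv2.resize(p,None,fx=3,fy=3,interpolation=cv2.INTER_CUBIC))
E
```

```text
[0.4978427  0.33745724 0.04835479] [-0.40102846  0.51822247  1.35172756] [-0.64  0.58 -0.08  1.87  0.07  0.69  1.17]
```

View pics/c1.png

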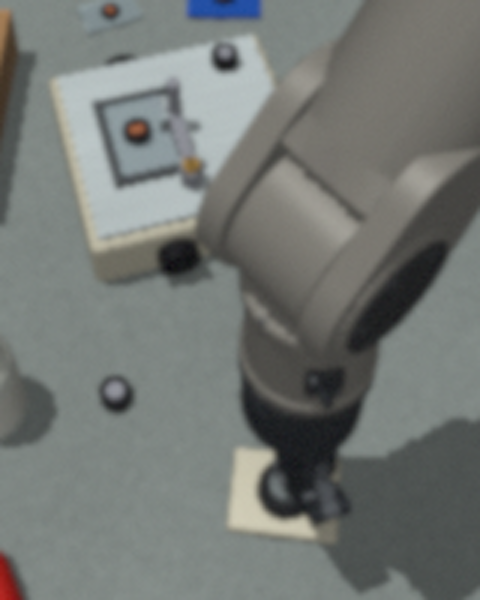

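```bash
python3 - <<'E'
from h import *
o=r.get_obs(); p=o["tcp_pos"]
f=r.grab_frame("side"); print((proj(f,[p,[.4976,.337,.034],[p[0],p[1],.12]])-[240,180]+.33)*3)
print(R.from_rotvec(o["orientation"]).as_matrix().round(3))
im=f["pixels"][315:365,310:370,::-1]
cv2.imwrite("pics/c2.png",cv2.resize(im,None,fx=12,fy=12,interpolation=cv2.INTER_CUBIC))
f=r.grab_frame("top");im=f["pixels"][185:250,190:260,::-1]; print((proj(f,p)-[190,185]+.45)*8)
cv2.imwrite("pics/c3.png",cv2.resize(im,None,fx=8,fy=8,interpolation=cv2.INTER_CUBIC))
E
```

```text
[[288.57929398 474.76743163]
 [288.23395265 481.20407575]
 [294.09126344 436.15927667]]
[[ 0.937  0.002 -0.349]
 [ 0.349  0.002  0.937]
 [ 0.002 -1.     0.001]]
[[244.67373594 269.43621525]]
```

View pics/c2.png

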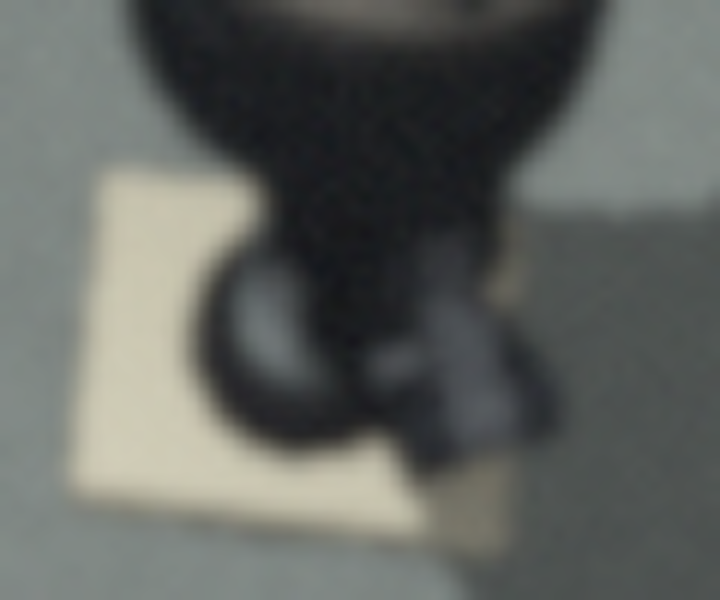

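View pics/c3.png

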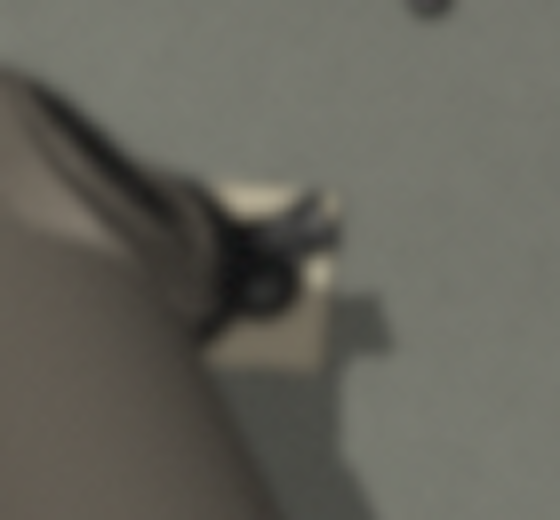

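Emit:
send_rows(
  rows="0 0 -.005 0 0 0;0 0 -.005 0 0 0;0 0 -.003 0 0 0;0 0 -.002 0 0 0;0 0 0 0 0 0",
)

```text
clock: 14.0
tcp_pos: [0.497, 0.3368, 0.032]
orientation: [-1.553, -0.279, 0.28]
contact_force: [-1.0, -0.2, 1.6]
grip_width: -0.0001
```

Emit:
send_rows(
  rows="0 0 -.002 0 0 0;0 0 -.002 0 0 0;0 0 0 0 0 0;0 0 0 0 0 0",
)

```text
clock: 14.4
tcp_pos: [0.4971, 0.3369, 0.0284]
orientation: [-1.553, -0.279, 0.28]
contact_force: [-1.3, -0.6, 4.5]
grip_width: 0.0002
```

Emit:
send_rows(
  rows="0 0 -.0015 0 0 0;0 0 0 0 0 0;0 0 0 0 0 0",
)

```text
clock: 14.7
tcp_pos: [0.4971, 0.337, 0.028]
orientation: [-1.553, -0.279, 0.279]
contact_force: [-4.4, -2.1, 14.5]
grip_width: 0.0003
```

Emit:
send_rows(
  rows="0 0 -.0015 0 0 0;0 0 0 0 0 0;0 0 0 0 0 0",
)

```text
clock: 15.0
tcp_pos: [0.4972, 0.337, 0.0277]
orientation: [-1.553, -0.279, 0.279]
contact_force: [-7.8, -4.7, 24.3]
grip_width: -0.0
```

```bash
python3 - <<'E'
from h import *
a=1.594; d=np.array([np.cos(yaw+a-np.pi/2),np.sin(yaw+a-np.pi/2)])
t=post(a)+.029*d; print(post(a),t, t-[.4978,.3375])
arc(t-.012*d,19,-.06); 
E
```

```text
[0.59564078 0.04479517] [0.62292997 0.05460843] [ 0.12512997 -0.28289157]
-0.0031 -0.0021 0 0 0 -0.06;-0.0032 -0.0019 0 0 0 -0.06;-0.0033 -0.0017 0 0 0 -0.06;-0.0034 -0.0015 0 0 0 -0.06;-0.0035 -0.0013 0 0 0 -0.06;-0.0036 -0.0011 0 0 0 -0.06;-0.0036 -0.0009 0 0 0 -0.06;-0.0037 -0.0006 0 0 0 -0.06;-0.0037 -0.0004 0 0 0 -0.06;-0.0037 -0.0002 0 0 0 -0.06;-0.0037 0.0000 0 0 0 -0.06;-0.0037 0.0003 0 0 0 -0.06;-0.0037 0.0005 0 0 0 -0.06;-0.0037 0.0007 0 0 0 -0.06;-0.0036 0.0009 0 0 0 -0.06;-0.0036 0.0011 0 0 0 -0.06;-0.0035 0.0013 0 0 0 -0.06;-0.0034 0.0016 0 0 0 -0.06;-0.0033 0.0018 0 0 0 -0.06
[0.54442153 0.0470965 ]
```

Emit:
send_rows(
  rows="0 0 .005 0 0 0;0 0 .03 0 0 0;0 0 .04 0 0 0;0 0 .04 0 0 0;0 0 .04 0 0 0;0 0 0 0 0 0;0 0 0 0 0 0",
)

```text
clock: 15.7
tcp_pos: [0.4976, 0.3373, 0.1811]
orientation: [-1.552, -0.281, 0.278]
contact_force: [-0.4, -0.2, 0.3]
grip_width: -0.0
```

Emit:
send_rows(
  rows=".0125 -.0283 0 0 0 0;.0125 -.0283 0 0 0 0;.0125 -.0283 0 0 0 0;.0125 -.0283 0 0 0 0;.0125 -.0283 0 0 0 0;.0125 -.0283 0 0 0 0;.0125 -.0283 0 0 0 0;.0125 -.0283 0 0 0 0;.0125 -.0283 0 0 0 0;.0125 -.0283 0 0 0 0;0 0 -.02 0 0 0;0 0 -.02 0 0 0;0 0 0 0 0 0;0 0 0 0 0 0",
)

```text
clock: 17.1
tcp_pos: [0.6212, 0.054, 0.139]
orientation: [-1.553, -0.278, 0.282]
contact_force: [-0.3, 0.1, 1.0]
grip_width: 0.0002
```

```bash
python3 - <<'E'
from h import *
o=r.get_obs(); p=o["tcp_pos"];print(p,o["contact_force"])
f=r.grab_frame("side"); print((proj(f,p)-[240,150]+.33)*4)
im=f["pixels"][150:290,240:370,::-1]
cv2.imwrite("pics/d1.png",cv2.resize(im,None,fx=4,fy=4,interpolation=cv2.INTER_CUBIC))
E
```

```text
[0.62119051 0.05403313 0.13896771] [-0.3276658   0.07715379  1.01246453]
[[186.42253142 223.81022123]]
```

View pics/d1.png

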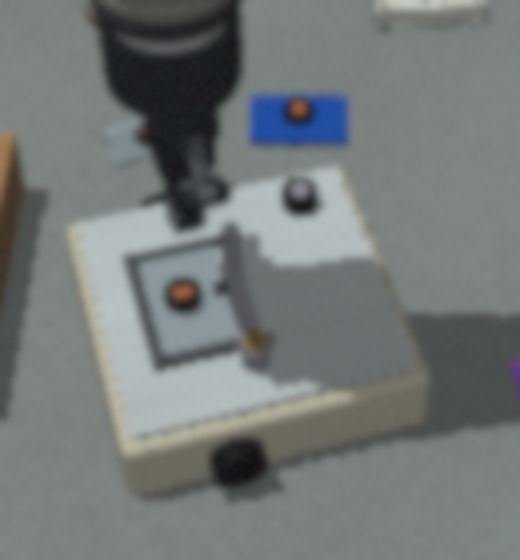

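Emit:
send_rows(
  rows="0 0 -.013 0 0 0;0 0 -.013 0 0 0;0 0 -.012 0 0 0;0 0 0 0 0 0;-.002 -.0007 0 0 0 0;-.002 -.0007 0 0 0 0;-.002 -.0007 0 0 0 0;0 0 0 0 0 0",
)

```text
clock: 17.95
tcp_pos: [0.616, 0.0517, 0.1028]
orientation: [-1.553, -0.28, 0.279]
contact_force: [-0.4, -0.2, 0.4]
grip_width: -0.0001
```

Emit:
send_rows(
  rows="-.001 -.0004 0 0 0 0;-.001 -.0004 0 0 0 0;-.001 -.0004 0 0 0 0;0 0 0 0 0 0",
)

```text
clock: 18.35
tcp_pos: [0.613, 0.0505, 0.1023]
orientation: [-1.553, -0.279, 0.279]
contact_force: [-0.0, -0.1, -0.0]
grip_width: 0.0
```

Emit:
send_rows(
  rows="-.001 -.0004 0 0 0 0;-.001 -.0004 0 0 0 0;0 0 0 0 0 0",
)

```text
clock: 18.65
tcp_pos: [0.6113, 0.0499, 0.1024]
orientation: [-1.553, -0.28, 0.279]
contact_force: [0.5, -0.0, 0.1]
grip_width: 0.0001
```

```bash
python3 -c "
from h import *
arc([.6113,.0503],23,-.06)"
```

```text
-0.0031 -0.0021 0 0 0 -0.06;-0.0032 -0.0019 0 0 0 -0.06;-0.0033 -0.0017 0 0 0 -0.06;-0.0034 -0.0015 0 0 0 -0.06;-0.0035 -0.0013 0 0 0 -0.06;-0.0036 -0.0011 0 0 0 -0.06;-0.0036 -0.0008 0 0 0 -0.06;-0.0037 -0.0006 0 0 0 -0.06;-0.0037 -0.0004 0 0 0 -0.06;-0.0037 -0.0002 0 0 0 -0.06;-0.0037 0.0001 0 0 0 -0.06;-0.0037 0.0003 0 0 0 -0.06;-0.0037 0.0005 0 0 0 -0.06;-0.0037 0.0007 0 0 0 -0.06;-0.0036 0.0009 0 0 0 -0.06;-0.0036 0.0012 0 0 0 -0.06;-0.0035 0.0014 0 0 0 -0.06;-0.0034 0.0016 0 0 0 -0.06;-0.0033 0.0018 0 0 0 -0.06;-0.0032 0.0020 0 0 0 -0.06;-0.0031 0.0022 0 0 0 -0.06;-0.0029 0.0023 0 0 0 -0.06;-0.0028 0.0025 0 0 0 -0.06
[0.53212654 0.05628238]
```

Emit:
send_rows(
  rows="-.0031 -.0021 0 0 0 -.06;-.0032 -.0019 0 0 0 -.06;-.0033 -.0017 0 0 0 -.06;-.0034 -.0015 0 0 0 -.06;-.0035 -.0013 0 0 0 -.06;-.0036 -.0011 0 0 0 -.06;-.0036 -.0008 0 0 0 -.06;-.0037 -.0006 0 0 0 -.06;-.0037 -.0004 0 0 0 -.06;-.0037 -.0002 0 0 0 -.06;0 0 0 0 0 0",
)

```text
clock: 19.75
tcp_pos: [0.5783, 0.0392, 0.1031]
orientation: [-1.561, 0.189, -0.196]
contact_force: [4.7, 1.1, -1.0]
grip_width: 0.0002
```

```bash
python3 - <<'E'
from h import *
o=r.get_obs(); p=o["tcp_pos"];print(p,o["contact_force"])
f=r.grab_frame("side"); im=f["pixels"][150:290,240:370,::-1]
cv2.imwrite("pics/d2.png",cv2.resize(im,None,fx=4,fy=4,interpolation=cv2.INTER_CUBIC))
E
```

```text
[0.5782583  0.03915842 0.10306617] [ 4.68242991  1.13449495 -0.97945254]
```

View pics/d2.png

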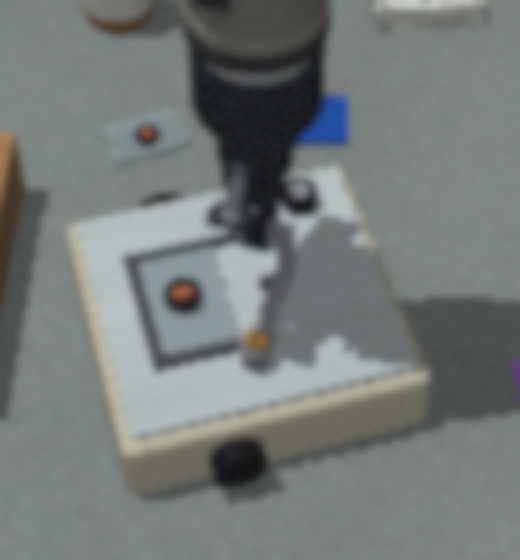

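Clip swings back, slide stayed at home (mount at 184,293). Continue the arc.

Emit:
send_rows(
  rows="-.0037 .0001 0 0 0 -.06;-.0037 .0003 0 0 0 -.06;-.0037 .0005 0 0 0 -.06;-.0037 .0007 0 0 0 -.06;-.0036 .0009 0 0 0 -.06;-.0036 .0012 0 0 0 -.06;-.0035 .0014 0 0 0 -.06;-.0034 .0016 0 0 0 -.06;-.0033 .0018 0 0 0 -.06;-.0032 .0020 0 0 0 -.06;-.0031 .0022 0 0 0 -.06;-.0029 .0023 0 0 0 -.06;0 0 0 0 0 0",
)

```text
clock: 21.1
tcp_pos: [0.537, 0.0528, 0.1033]
orientation: [-1.435, 0.75, -0.756]
contact_force: [4.3, -1.4, 1.9]
grip_width: -0.0001
```

```bash
python3 - <<'E'
from h import *
o=r.get_obs(); p=o["tcp_pos"];print(p,o["contact_force"])
M=R.from_rotvec(o["orientation"]).as_matrix(); x=M[:2,0]; pc=p[:2]-.017*x; v=pc-PV; print("x",x,"r",np.hypot(*v),"a",np.arctan2(v[1],v[0])-yaw+np.pi)
f=r.grab_frame("side"); im=f["pixels"][150:290,240:370,::-1]
cv2.imwrite("pics/d3.png",cv2.resize(im,None,fx=4,fy=4,interpolation=cv2.INTER_CUBIC))
E
```

```text
[0.53699718 0.05281539 0.10328619] [ 4.31242246 -1.40538822  1.88864411]
x [ 0.56883837 -0.82244455] r 0.05909661413228661 a 0.3005264498155906
```

View pics/d3.png

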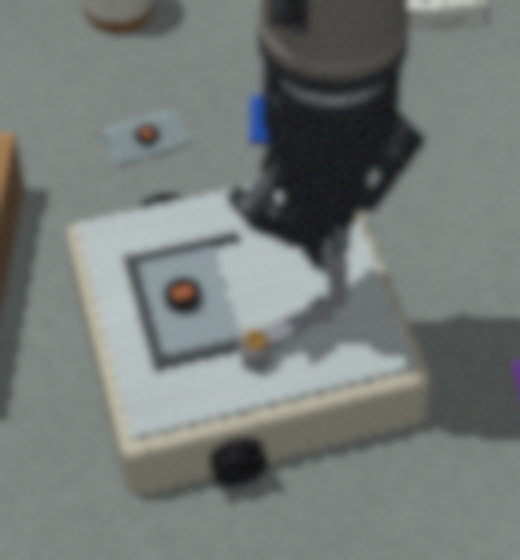

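Emit:
send_rows(
  rows="-.0028 .0025 0 0 0 -.06;-.0027 .0027 0 0 0 -.06;0 0 0 0 0 0;.002 -.003 0 0 0 0;.005 -.0075 0 0 0 0;.006 -.009 0 0 0 0;0 0 0 0 0 0;0 0 .04 0 0 0;0 0 .04 0 0 0;0 0 .04 0 0 0;0 0 .03 0 0 0;-.03 -.03 0 0 0 0;-.03 -.03 0 0 0 0;0 0 0 0 0 0;0 0 0 0 0 0",
)

```text
clock: 22.65
tcp_pos: [0.4818, -0.0217, 0.2524]
orientation: [-1.4, 0.845, -0.844]
contact_force: [0.0, 1.0, 0.1]
grip_width: 0.0001
```

```bash
python3 - <<'E'
from h import *
o=r.get_obs(); print(o["clock"],o["tcp_pos"],o["contact_force"],o["qvel"].round(3))
f=r.grab_frame("side"); im=f["pixels"][150:380,230:400,::-1]
cv2.imwrite("pics/e1.png",cv2.resize(im,None,fx=2.6,fy=2.6,interpolation=cv2.INTER_CUBIC))
im=f["pixels"][205:250,262:330,::-1]
cv2.imwrite("pics/e2.png",cv2.resize(im,None,fx=11,fy=11,interpolation=cv2.INTER_CUBIC))
E
```

```text
22.65 [ 0.48182171 -0.0216609   0.25244865] [0.03301914 0.98581841 0.13170993] [-0.016  0.028 -0.028 -0.032 -0.007 -0.002 -0.003]
```

View pics/e1.png

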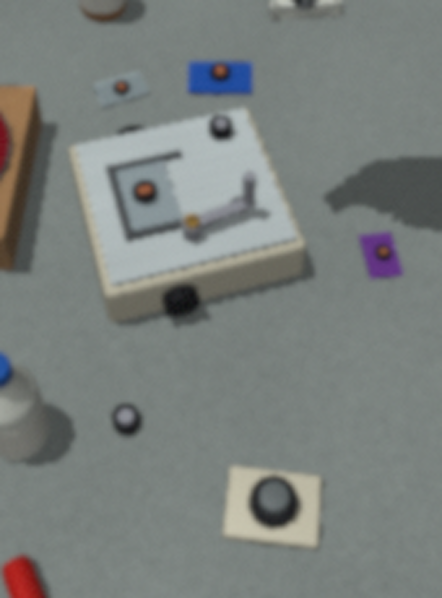

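View pics/e2.png

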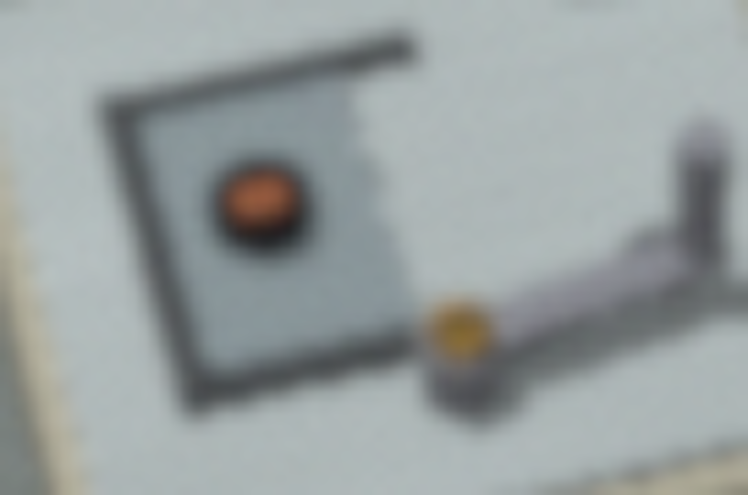

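The clip is parked at about 0.2 rad, the slide is home against the end stop, and the button is up. Handing in.

```bash
python3 -c "
from h import *
print(r.hand_in())"
```

```text
the job is handed in; nothing more can be done
None
```

I ran the whole job in order and handed it in at about 22.7 s of the 66 s. The hand-in gives no verdict, so I can't confirm it passed.

- **Clip on:** I pushed the thumb post round with the shut fingers. The nose began to press the slide on the stop at about 1.55 rad by my estimate. I stopped at about 1.59 rad, where the push had risen about 4.2 N above the 6.3 N that friction alone needed. That puts the nose load at about 4.7 N.
- **Let go:** After I backed off, the pictures showed the lever staying put and the slide still home. The tool read no force above its noise of about 0.5–1 N.
- **Shutter:** I pressed the button until it bottomed, with the tip at 28 mm and the force jumping from 4.5 N to 24 N. I then lifted off. The last picture shows the button up.
- **Clip back:** I pushed the post from the other side until the lever was at about 0.2 rad, then moved the arm clear.

**Last checks:** The final picture shows the slide flat against the end stop and the clip clear of it. The bystanders near the scope look undisturbed; I did not measure them or re-check the etchant, dish and tray.

**Uncertain:**
- The load on the end stop comes from noisy force readings and the lever angle (3.7–5 N by either); I could not measure it directly.
- The two cameras disagreed by about 4 mm along x. I averaged them, and the first touch on the post agreed with that to about 1–2 mm.

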